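Free the seized vial and shut the sampler's oven drawer

ROBOT

A 6-joint arm with a two-finger parallel gripper is mounted at the origin on the work surface. World frame = base frame: x ahead of the robot, y to its left, z up, the work surface at z = 0. Lengths are in m, angles in degrees, forces in N, time in s.
With the tool pointing down it reaches from about 0.325 to 0.85 m from the base axis. Payload 15.5 kg.
Tool frame: the origin (TCP) lies midway between the tips of the shut fingers; the grasp point (between the pads) lies 19 mm behind it; z points along the fingers, y is the line along which they close (so a half turn about z gives the same grasp; the last joint's range is limited). The gripper opens to 91 mm and grips with 3 to 60 N. Pads are 32 mm wide; open, the fingers measure 118 mm over their backs; the gripper's body (76 mm by 178 mm) begins 60 mm behind the grasp point.
Start: joints at [-79.899, 28.281, 77.091, -0, 74.628, -5.472], TCP at [0.168, -0.602, 0.214] pointing down, gripper open.
Joint ranges: [-166.48, 166.48], [-47.26, 123.95], [12.59, 153.08], [-70.14, 250.14], [6.76, 159.57], [-176.63, 176.63]. Speed limits (degrees/s): [108.29, 108.29, 147.25, 172.46, 172.46, 172.46].

INTERFACE

Orientations are given as a 3x3 rotation matrix whose columns are the frame's x, y, z axes.
In Python, from bench import ctrl gives the robot as it stands. The module is installed in compiled form; this text tells all that it offers. Calls block until the motion is done:
- ctrl.goto(position, orientation): joint-space move of the TCP to a pose.
- ctrl.move_l(position, vel=0.15, ori=None, contact_N=None): straight line of the TCP; ori=None keeps the orientation; vel is the mean speed in m/s. With contact_N (N) it stops when the force on the tool has changed by that much, and returns True; else False.
- ctrl.movej(angles): joint-space move.
- ctrl.command_gripper(opening): opening from 0.0 (shut) to 1.0 (fully open); the grip force is fixed at half the most; returns when the fingers have stopped.
- ctrl.sleep(seconds).
- ctrl.ik(position, orientation): joint angles nearest the present ones, or None.
- ctrl.read_camera(name): name is "scene" or "top" or "wrist"; returns the picture (400x640x3 uint8, blue, green, red); there is no depth.
- ctrl.camera_params(name): a dict with "fx", "fy", "cx", "cy" (pixels), "D" ([k1, k2, p1, p2, k3] as OpenCV has them; the pictures are not rectified), "pose" (4x4, takes a point from camera to world coordinates); the wrist camera has in their place "T_tool_cam" (4x4, takes a point from camera to tool coordinates, whose origin is the TCP and whose axes are the flange's). Camera axes: x right, y up, looking along -z (the intrinsics and any distortion apply to the point x, -y, -z); pixel columns grow to the right and rows downward; lengths in m; the calibration is good to about 2 mm. A picture is of the moment at which its call begins: read the wrist's pose just before it. camera_params takes no time and is no camera call.
A pose or a line that the arm cannot do raises ctrl.MotionError and nothing moves.
- ctrl.sign_off(): hands the job in; it is judged then, once.
Readings, each from a call of its own:
- ctrl.current_t(): time.
- ctrl.current_q(): joint angles.
- ctrl.current_dq(): joint speeds.
- ctrl.current_effort(): joint torques, N m.
- ctrl.current_tool_pos(): TCP position.
- ctrl.current_eef_rot(): TCP orientation.
- ctrl.current_contact_force(): force on the tool from outside, world axes, zero at the start.
- ctrl.current_wrist_torque(): the same for the moment, N m.
- ctrl.current_grip_width(): opening from 0.0 (shut) to 1.0 (fully open).
- ctrl.current_grasp_force(): force on a finger pad.
Only numpy, scipy, OpenCV 4.12 (cv2) and the standard library are available. Lean on these libraries where they do the work, as an engineer would, in place of code of your own. Each camera call takes 0.05 s, during which the arm holds its last target. There are 200 camera calls.

TASK

The run is over, but one sample vial has seized in the heating block in the sampler's open drawer. Rock it from side to side, across the drawer, until it works loose, then lift it out and set it down upright in the shallow steel tray beside the spent vials. Then push the drawer gently home until it seats at its detent and stays shut; leave the two blanking plugs in their sockets and knock nothing over.

Things in the scene. Friction and masses are not known exactly. Their poses are not given: they have to be found in the camera images.
- stuck_vial: The seized vial: amber glass, white cap, paper label; 95 mm tall, body 28 mm across, cap (from 76 mm up) 24 mm; 40 to 80 g. Origin: centre of its foot, z to the cap. Its foot sits 40 mm below the block's top in a 35 mm socket. A straight pull takes 20 to 32 N; leaned across the drawer with 5 to 10 N near the cap it pivots and climbs. It can lean 0.12 rad each way. Grip it with 30 N or so.
- vial_pivot (a point): Point on the seized vial's axis 12 mm above its foot, level at the start with two sprung rubber grips in the socket, on its +y and -y sides (axes of drawer). Rocked in the drawer's y direction about this point, and drawn lightly upward, it gains about 3 mm a swing; risen 12 to 15 mm it is past the grips and free.
- drawer: Oven drawer, pulled 150 to 185 mm out of the sampler; sides 54 mm high. Origin on the bench below the middle of the panel's outer face; x points into the housing (the way to push), y across, z up. Its aluminium block (64 mm in x, 184 mm in y, top 74 mm above the bench) has sockets at x = 90, y = -58, 0, 58 mm: one holds the seized vial, two hold plugs. The vial may be in any of them.
- drawer_front (a point): On the flat outer face of the drawer's grey panel (210 mm wide, 14 mm thick, 20 to 135 mm above the bench), mid-width, 100 mm above the bench; axes as drawer. The drawer slides with 2 to 4 N, meets the detent 20 mm before home, needs 10 to 12 N to pass it, and from 6 mm before home is drawn in and held. Let go earlier, it stays out or is pushed back to 20 mm.
- drawer_seat (a point): Where drawer_front is when the drawer is fully home, the panel's back lying on the housing's front. Fixed to the sampler, axes as drawer, so drawer_front is at minus the opening along its x. The housing is 141 mm high, 290 mm wide, 360 mm deep; its front is 14 mm behind this point; a turret 231 mm high stands on its rear third.
- plug0: Aluminium blanking plug, 28 mm across, 54 mm tall with its small knob (14 mm above the block), in a socket of the block. Origin: centre of its foot. Stays in.
- plug1: The second blanking plug, the same, in another socket. Stays in.
- tray: Shallow stainless tray lying loose on the bench, 130 mm (its x) by 190 mm (its y), 26 mm high, walls and floor 3 mm thick, 0.9 kg. Origin: centre of its underside, z up. Two spent vials stand in its -y half.
- tray_free (a point): On the tray's floor (3 mm above its underside) in the middle of its free half, 45 mm from the tray's centre towards +y; axes as tray.
- spent0: Spent vial, the same as the seized one, standing in the tray at about x = -28, y = -52 mm of the tray. Origin: centre of its foot.
- spent1: The second spent vial, at about x = 26, y = -62 mm of the tray.
- rack: White rack, 106 mm (its x) by 180 mm (its y), fixed, with seven more such vials; 101 mm high to their caps. Origin: centre of its underside. It and the tray stand to the right of the drawer, one near and one far, either way round.
- beaker: Empty glass beaker, 68 mm across, 90 mm tall, at the back of the bench by the balance. Origin: centre of its foot.
- reagent: Amber reagent jar with a black cap, 68 mm across, 140 mm tall, on the bench left of the drawer. Origin: centre of its foot.

How it is judged:
By the outcome, as a careful person would: the job done as asked, in the order asked, and still so for the second after the job is handed in, with the robot touching nothing.
It also fails if it takes over 72 s, if anything falls off the work surface, if the arm or the gripper's body presses on something with over 40 N, if the wrist force passes 120 N, or if a joint passes its speed limit or range.

## Working session

There is one attempt and no reset: what is moved stays moved. The work goes in short steps, each a Python script; the robot and the scene stay as the last script left them, time stands still between calls to the robot, and variables do not carry over. Pictures are saved under pics/ and viewed, at most 10 in all, crops included, and the job is handed in when it is done.

```bash
mkdir -p pics; cat > h.py <<'E'
import numpy as np, cv2
from bench import ctrl
def ray(name,px,pose=None):
    p=ctrl.camera_params(name)
    K=np.array([[p['fx'],0,p['cx']],[0,p['fy'],p['cy']],[0,0,1.]])
    T=np.array(p['pose']) if pose is None else pose
    u=cv2.undistortPoints(np.array(px,float).reshape(-1,1,2),K,np.array(p['D'],float)).reshape(-1,2)
    d=np.c_[u[:,0],-u[:,1],-np.ones(len(u))]@T[:3,:3].T
    return T[:3,3],d
def onplane(name,px,z,pose=None):
    o,d=ray(name,px,pose); return o+d*((z-o[2])/d[:,2])[:,None]
def wpose():
    T=np.eye(4);T[:3,:3]=ctrl.current_eef_rot();T[:3,3]=ctrl.current_tool_pos()
    return T@np.array(ctrl.camera_params('wrist')['T_tool_cam'])
def tri(rays):
    A=np.zeros((3,3));b=np.zeros(3);L=[]
    for o,d in rays:
        d=d/np.linalg.norm(d);P=np.eye(3)-np.outer(d,d);A+=P;b+=P@o;L.append((P,o))
    x=np.linalg.solve(A,b);return x,[np.linalg.norm(P@(x-o)) for P,o in L]
def proj(name,X,pose=None):
    p=ctrl.camera_params(name);T=np.array(p['pose']) if pose is None else pose
    c=(np.atleast_2d(X)-T[:3,3])@T[:3,:3];c=np.c_[c[:,0],-c[:,1],-c[:,2]]
    K=np.array([[p['fx'],0,p['cx']],[0,p['fy'],p['cy']],[0,0,1.]])
    return cv2.projectPoints(c,np.zeros(3),np.zeros(3),K,np.array(p['D'],float))[0].reshape(-1,2)
E
python3 - <<'E'
from h import *
np.set_printoptions(precision=3,suppress=True)
for n in ['scene','top','wrist']:
    p=ctrl.camera_params(n);print(n,p)
    cv2.imwrite(f'pics/{n}0.png',ctrl.read_camera(n))
print(ctrl.current_t(),ctrl.current_eef_rot())
E
```

```text
scene {'fx': 444.14819304277194, 'fy': 444.14819304277194, 'cx': 316.4869615696681, 'cy': 198.47833711273174, 'D': array([-0.08,  0.  ,  0.  ,  0.  ,  0.  ]), 'pose': array([[-0.119, -0.702,  0.702,  1.337],
       [ 0.993, -0.08 ,  0.087,  0.122],
       [-0.005,  0.707,  0.707,  0.92 ],
       [ 0.   ,  0.   ,  0.   ,  1.   ]])}
top {'fx': 447.10736557478367, 'fy': 447.10736557478367, 'cx': 326.5637322288104, 'cy': 202.05966450410577, 'D': array([-0.051,  0.   ,  0.   ,  0.   ,  0.   ]), 'pose': array([[ 0.017,  0.972, -0.236,  0.189],
       [-1.   ,  0.018, -0.   ,  0.012],
       [ 0.004,  0.236,  0.972,  1.572],
       [ 0.   ,  0.   ,  0.   ,  1.   ]])}
wrist {'fx': 342.8127225351094, 'fy': 342.8127225351094, 'cx': 316.6891530133509, 'cy': 194.47834240531742, 'D': array([0.007, 0.   , 0.   , 0.   , 0.   ]), 'T_tool_cam': array([[ 0.   ,  0.964,  0.267,  0.075],
       [ 1.   , -0.   ,  0.002, -0.001],
       [ 0.002,  0.267, -0.964, -0.171],
       [ 0.   ,  0.   ,  0.   ,  1.   ]])}
0.15 [[ 0.963  0.268 -0.   ]
 [ 0.268 -0.963  0.001]
 [ 0.    -0.001 -1.   ]]
```

View pics/top0.png

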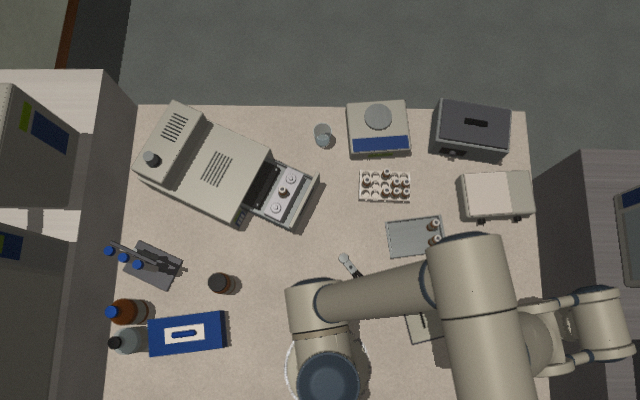

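View pics/scene0.png

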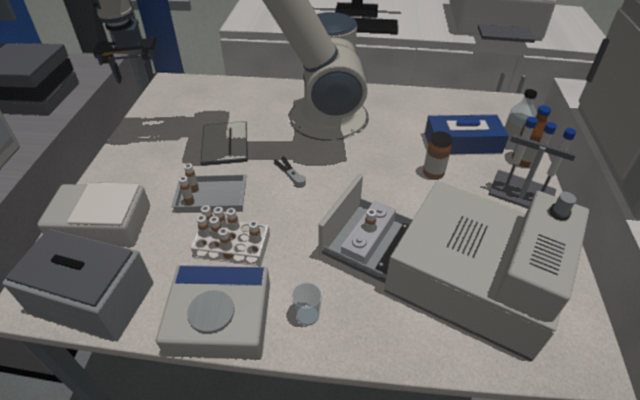

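```bash
python3 - <<'E'
from h import *
np.set_printoptions(precision=4,suppress=True)
v=onplane('top',[[283,193]],.12)[0]; print('vial',v, onplane('scene',[[371,213]],.129))
pan=onplane('top',[[319,175],[293,232]],.135);print('panel',pan)
tr=onplane('top',[[415,237]],.0)[0];print('tray',tr, onplane('scene',[[210,193]],.0))
y=pan[0]-pan[1];y[2]=0;y/=np.linalg.norm(y)   # toward far/right
xd=np.array([-y[1],y[0],0]); print('xd',xd)
for s in (1,-1):
    ty=y*s; R=np.c_[np.cross(ty,[0,0,-1]),ty,[0,0,-1]]
    for z in (.09,.3,.36):
        q=ctrl.ik(np.r_[v[:2],z],R);print(s,z,q)
    for c in (.12,-.12):
        pass
E
```

```text
vial [0.5704 0.1589 0.12  ] [[0.5864 0.1624 0.129 ]]
panel [[0.6312 0.039  0.135 ]
 [0.4359 0.1196 0.135 ]]
tray [ 0.4485 -0.3051  0.    ] [[ 0.4369 -0.3105 -0.    ]]
xd [0.3812 0.9245 0.    ]
1 0.09 [ 9.7892 33.8602 89.425  -0.     56.7147 32.1994]
1 0.3 [ 9.7892 21.6072 74.6045 -0.     83.7883 32.1994]
1 0.36 [ 9.7892 19.7066 68.4959 -0.     91.7975 32.1994]
-1 0.09 [   9.7892   33.8602   89.425    -0.       56.7147 -147.8006]
-1 0.3 [   9.7892   21.6072   74.6045   -0.       83.7883 -147.8006]
-1 0.36 [   9.7892   19.7066   68.4959   -0.       91.7975 -147.8006]
```

```bash
python3 - <<'E'
from h import *
xd=np.array([.3812,.9245,0]);y=np.array([.9245,-.3812,0]);R=np.c_[xd,y,[0,0,-1]]
v=np.array([.572,.160,.27])
P=[]
ctrl.goto(v-.06*xd+.0*y,R); P.append(wpose()); a=ctrl.read_camera('wrist')
ctrl.move_l(v+.03*xd+.0*y,vel=.2); P.append(wpose()); b=ctrl.read_camera('wrist')
cv2.imwrite('pics/w1.png',a);cv2.imwrite('pics/w2.png',b);np.save('P.npy',P)
cv2.imwrite('pics/w12.png',np.vstack([a,b])[:, :].copy() if 0 else cv2.resize(np.hstack([a,b]),(800,250)))
print(ctrl.current_t())
E
```

```text
3.6833
```

View pics/w1.png

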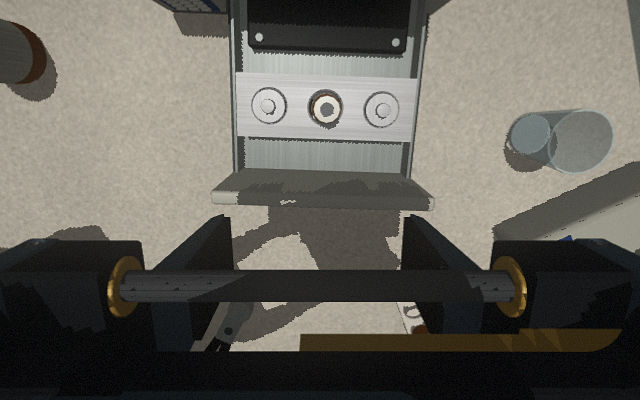

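View pics/w2.png

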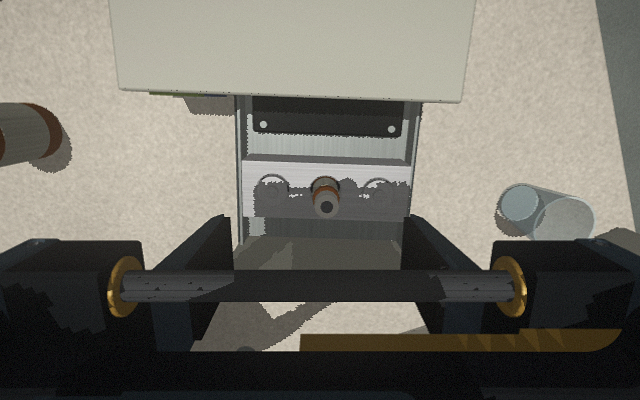

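```bash
python3 - <<'E'
from h import *
np.set_printoptions(precision=4,suppress=True)
P=np.load('P.npy');a=cv2.imread('pics/w1.png');b=cv2.imread('pics/w2.png')
def sept(im,c,r=13):
    g=cv2.cvtColor(im,cv2.COLOR_BGR2GRAY).astype(float);s=cv2.cvtColor(im,cv2.COLOR_BGR2HSV)
    x0,y0=c;w=g[y0-r:y0+r+1,x0-r:x0+r+1]
    return w
ga=cv2.cvtColor(a,cv2.COLOR_BGR2GRAY);gb=cv2.cvtColor(b,cv2.COLOR_BGR2GRAY)
for g,(x,y),th in((ga,(326,108),150),(gb,(326,207),90)):
    w=g[y-9:y+10,x-9:x+10];print(w[::2,::2])
# panel outer-top edge: per column strongest bright->dark gradient downwards, rows 195..216
for g in(ga,):
    gr=cv2.Sobel(cv2.GaussianBlur(g,(3,3),0),cv2.CV_32F,0,1)
    print(g[165:218,[240,290,340,400]].T)
    print(g[65:145,245]); print(g[180:215,205:222][::3])
cr=cv2.resize(a[60:220,200:440],None,fx=3.3,fy=3.3,interpolation=cv2.INTER_CUBIC);cv2.imwrite('pics/c1.png',cr)
E
```

```text
[[ 77 229 227 225 225 224 223 224 222 152]
 [226 227 225 223 228 225 225 221 214 222]
 [223 222 227 153 106 101 128 216 218 217]
 [224 224 156 107 111 111 108 101 206 215]
 [219 228 102 108 110 111 111 110  88 211]
 [219 229 102 116 113 109 106 104 157 209]
 [215 222 111 110 110 113 110 105 181 208]
 [214 210 156 107 110 111 109 107  94 209]
 [212 206 209 139 103 109 103 210 212 207]
 [195 208 205 213 213 215 208 207 209 210]]
[[ 92 104 104 104 102 102 102 101 100  94]
 [100 102 105 108 104 105 104 102 102 108]
 [ 99 101 100  47  45  45  46 101 102 104]
 [101 104  58  46  50  48  52  43  99 102]
 [102 106  50  47  50  50  49  47  97  97]
 [100 101  51  45  51  50  50  49  97 103]
 [105  96  81  48  51  45  51  57 106 101]
 [100 101 100  86  48  47  65 103  98 103]
 [ 87  96  99 100 100  99 101  97 103  94]
 [ 83  86 101  99  99 102 100 103  88  86]]
[[ 64  62  62  61  63  74  87  88  90  80  87  83  85  87  83  86  87  84
   88  86  84  83  88  89  87  74  71  77  80  82  77  84  78  79  75  80
   80  81  77  73 174 170 169 168 173 168 161 157 167 170 168 171 169]
 [140 138 146 145 1
[... 1117 characters left out ...]
168 169 166 162 161 165 167 164 165 137  90  85  84  84  88]
 [167 170 164 162 165 169 173 151  92  77  87  87  85  88  87  86  84]
 [161 167 170 173 169 137 145 157 158 158 153 156 155 152 153 157 153]
 [162 159 161 161 170 173 163 162 173 172 172 170 167 174 173 170 173]
 [164 160 159 164 163 167 149 156 163 167 161 165 168 164 164 166 165]
 [169 172 170 171 168 164 151 151 160 158 158 158 156 162 162 158 160]
 [172 172 171 172 158 165 169 169 173 149 148 139 138 145 147 158 130]
 [162 164 172 172 175 171 167 167 163 161 163 164 163 166 169 167 169]
 [170 166 162 169 167 167 167 165 161 159 172 173 169 169 169 167 161]
 [170 164 165 173 174 169 171 174 170 172 169 175 173 170 171 174 171]]
```

View pics/c1.png

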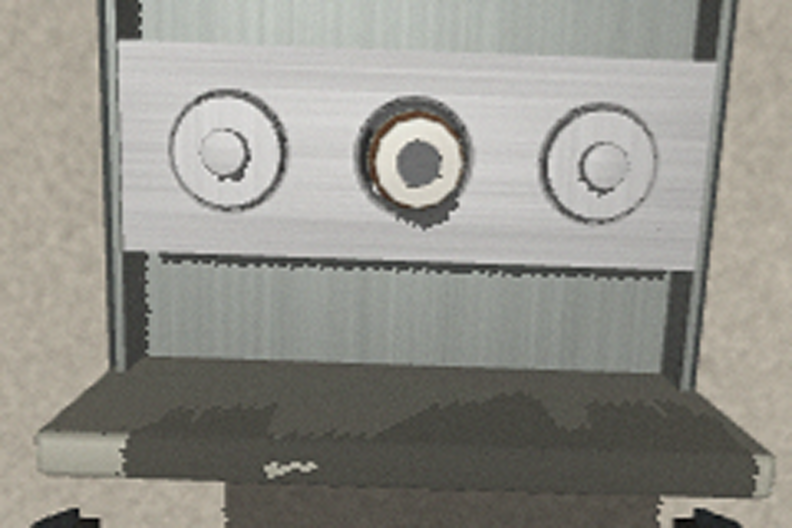

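```bash
python3 - <<'E'
from h import *
np.set_printoptions(precision=4,suppress=True)
P=np.load('P.npy')
def cen(f,c,lo,hi):
    g=cv2.cvtColor(cv2.imread(f),cv2.COLOR_BGR2GRAY);x,y=c;r=9
    m=((g[y-r:y+r+1,x-r:x+r+1]>lo)&(g[y-r:y+r+1,x-r:x+r+1]<hi)).astype(np.uint8)
    n,l,s,ct=cv2.connectedComponentsWithStats(m);k=l[r,r];print(s[k]);return ct[k]+[x-r,y-r]
s1=cen('pics/w1.png',(327,109),85,160);s2=cen('pics/w2.png',(326,207),30,75);print(s1,s2)
rs=[ray('wrist',[s],T) for s,T in((s1,P[0]),(s2,P[1]))]
X,res=tri([(o,d[0]) for o,d in rs]);print('cap',X,res)
X,res2=tri([(o,d[0]) for o,d in rs]+[(o,d[0]) for o,d in (ray('scene',[[371,213]]),)]);print('w scene px',proj('scene',[X]),proj('top',[X]))
f=lambda c:np.array(c)/3.3+[200,60]
k=onplane('wrist',f([[229,150],[599,163]]),.074,P[0]);print('sockets',k,np.linalg.norm(k[1]-k[0]),k.mean(0))
e=onplane('wrist',f([[38,473],[770,497]]),.135,P[0]);print('outer',e,np.linalg.norm(e[1]-e[0]))
i=onplane('wrist',f([[38,434],[775,458]]),.135,P[0]);print('inner',i,np.linalg.norm(i[1]-i[0]))
for w in(k,e,i):
    t=w[1]-w[0];print('ang',np.degrees(np.arctan2(t[0],-t[1])) , )
h=onplane('wrist',[[121,90],[463,103]],.141,P[1]);t=h[1]-h[0];print('housing',h,np.degrees(np.arctan2(t[0],-t[1])),np.linalg.norm(t))
t=k[1]-k[0];t/=np.linalg.norm(t);xd=np.array([-t[1],t[0],0]);print('xd',xd,'depth to sockets',(k.mean(0)-e.mean(0))@xd,'opening',(h.mean(0)-e.mean(0))@xd-14e-3)
E
```

```text
[  2   2  14  15 159]
[  3   3  13  12 119]
[326.4277 109.2264] [326.3613 206.605 ]
cap [0.5822 0.1635 0.1284] [np.float64(2.3768875224297716e-05), np.float64(2.376887522421236e-05)]
w scene px [[371.0747 212.9377]] [[281.8434 189.2361]]
sockets [[0.5299 0.1877 0.074 ]
 [0.6358 0.1397 0.074 ]] 0.11626507370977934 [0.5828 0.1637 0.074 ]
outer [[0.4513 0.1257 0.135 ]
 [0.64   0.0401 0.135 ]] 0.2072370074154938
inner [[0.4565 0.1359 0.135 ]
 [0.6448 0.0506 0.135 ]] 0.20666481046665772
ang 65.58642440905727
ang 65.59466391471123
ang 65.6233685359126
housing [[0.4631 0.327  0.141 ]
 [0.724  0.2084 0.141 ]] 65.54042395246898 0.28663221376730086
xd [0.4133 0.9106 0.    ] depth to sockets 0.08890385225592258 opening 0.17406124160433634
```

```bash
python3 - <<'E'
from h import *
R=np.c_[[1.,0,0],[0,-1.,0],[0,0,-1.]]
P=[]
ctrl.goto([.39,-.25,.30],R); P.append(wpose()); a=ctrl.read_camera('wrist')
ctrl.move_l([.39,-.33,.30],vel=.2); P.append(wpose()); b=ctrl.read_camera('wrist')
cv2.imwrite('pics/t1.png',a);cv2.imwrite('pics/t2.png',b);np.save('PT.npy',P)
print(ctrl.current_t())
E
```

```text
6.0833
```

View pics/t1.png

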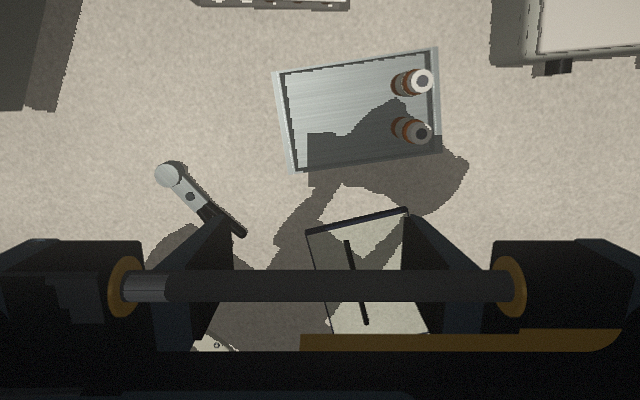

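View pics/t2.png

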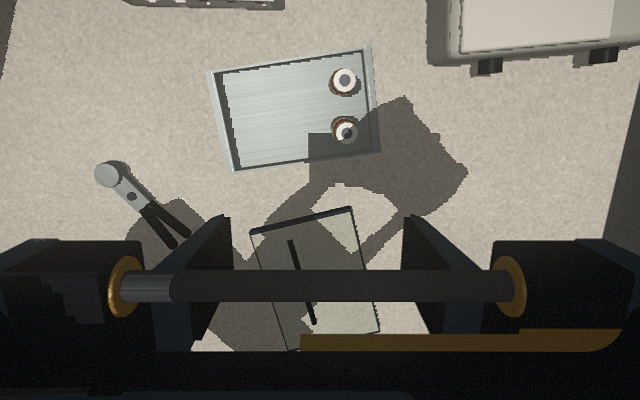

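```bash
python3 - <<'E'
from h import *
np.set_printoptions(precision=4,suppress=True)
P=np.load('PT.npy')
c1=[(273,72),(436,47),(441,151),(291,173),(422,81),(421,133)];c2=[(208,72),(370,47),(379,151),(231,173),(345,80),(346,132)]
o1,d1=ray('wrist',c1,P[0]);o2,d2=ray('wrist',c2,P[1])
for k in range(6):
    X,r=tri([(o1,d1[k]),(o2,d2[k])]);print(X,r)
C=[]
for k,c in((0,c1),(1,c2)):
    q=onplane('wrist',c[:4],.026,P[k]);C.append(q);print(q,np.linalg.norm(np.diff(np.vstack([q,q[:1]]),axis=0),axis=1),q.mean(0))
q=(C[0]+C[1])/2;c=q.mean(0);ty=(q[0]+q[3]-q[1]-q[2]);ty/=np.linalg.norm(ty);tx=np.array([ty[1],-ty[0],0])
print('c',c,'ty',ty,'tx',tx,'free',c+.045*ty)
for k,cc in((0,c1),(1,c2)):
    s=onplane('wrist',cc[4:],.098,P[k])-c;print('spent in tray',s@tx,s@ty)
# candidate place iks; tool y along +-tx
f=c+.045*ty
for s in(1,-1):
    y=tx*s;R=np.c_[np.cross(y,[0,0,-1]),y,[0,0,-1.]];print(s,ctrl.ik([f[0],f[1],.052],R))
xd=np.array([.4132,.9106,0]);
for s in(1,-1):
    y=s*np.array([.9106,-.4132,0]);R=np.c_[np.cross(y,[0,0,-1]),y,[0,0,-1.]];print(s,ctrl.ik([.5824,.1636,.083],R))
E
```

```text
[ 0.4974 -0.1942  0.0215] [np.float64(0.00029673521293136114), np.float64(0.00029673521293147075)]
[ 0.5263 -0.3934  0.0197] [np.float64(0.0003708044160540116), np.float64(0.00037080441605398366)]
[ 0.4008 -0.409   0.0284] [np.float64(0.00037421261855368404), np.float64(0.00037421261855372534)]
[ 0.3702 -0.2141  0.0219] [np.float64(0.00025580114028421323), np.float64(0.0002558011402842313)]
[ 0.484  -0.3581  0.0942] [np.float64(0.00016358574447924496), np.float64(0.00016358574447926068)]
[ 0.4309 -0.36    0.0995] [np.float64(0.00020037474535364097), np.float64(0.00020037474535368672)]
[[ 0.4974 -0.1948  0.026 ]
 [ 0.5258 -0.3914  0.026 ]
 [ 0.4008 -0.4098  0.026 ]
 [ 0.3713 -0.2144  0.026 ]] [0.1986 0.1264 0.1976 0.1276] [ 0.4488 -0.3026  0.026 ]
[[ 0.4968 -0.1956  0.026 ]
 [ 0.5251 -0.3925  0.026 ]
 [ 0.4    -0.4094  0.026 ]
 [ 0.3708 -0.2151  0.026 ]] [0.1989 0.1262 0.1964 0.1275] [ 0.4482 -0.3031  0.026 ]
c [ 0.4485 -0.3029  0.026 ] ty [-0.1457  0.9893  0.    ] tx [0.9893 0.1457 0.    ] free [ 0.4419 -0.2583  0.026 ]
spent in tray [ 0.0268 -0.0261] [-0.0587 -0.0543]
spent in tray [ 0.027  -0.0256] [-0.0596 -0.0541]
1 [-36.9948  32.4746 102.5972  -0.      44.9281 -45.3742]
-1 [-36.9948  32.4746 102.5972  -0.      44.9281 134.6258]
1 [10.0363 35.2163 87.8444 -0.     56.9393 34.4433]
-1 [  10.0363   35.2163   87.8444   -0.       56.9393 -145.5567]
```

```bash
cat >> h.py <<'E'
from scipy.spatial.transform import Rotation as Ro
np.set_printoptions(precision=4,suppress=True)
xd=np.array([.4132,.9106,0]);xd/=np.linalg.norm(xd);Y=np.array([xd[1],-xd[0],0])  # Y = -drawer y
R0=np.c_[xd,Y,[0,0,-1.]]
V=np.array([.5824,.1636,0])
def rock(th,h,vel=.015,L=.037):
    Rt=Ro.from_rotvec(xd*th).as_matrix()
    ctrl.move_l(V+[0,0,.046+h]+Rt@np.array([0,0,L]),vel=vel,ori=Rt@R0)
    F=ctrl.current_contact_force();M=ctrl.current_wrist_torque()
    print('th %.2f h %.4f'%(th,h),'F',np.array([F@xd,F@Y,F[2]]),'M',np.array(M),'z',ctrl.current_tool_pos()[2],'w',ctrl.current_grip_width())
E
python3 - <<'E'
from h import *
ctrl.command_gripper(.6)
ctrl.goto(V+[0,0,.20],R0)
print(ctrl.move_l(V+[0,0,.083],vel=.12,contact_N=8))
print(ctrl.current_tool_pos(),ctrl.current_contact_force())
ctrl.command_gripper(0)
print(ctrl.current_grip_width()*91,ctrl.current_grasp_force(),ctrl.current_contact_force(),ctrl.current_t())
rock(.05,0.0);rock(.10,0.001);rock(-.10,.002)
print(ctrl.current_t())
E
```

```text
False
[0.5829 0.1637 0.0837] [0.8437 0.2634 0.0905]
27.46061234440981 30.001188218593597 [ 2.4834 -0.8138  3.0626] 10.4083
th 0.05 h 0.0000 F [-0.2313 -0.7007 10.4635] M [-0.2647 -0.2441 -0.0582] z 0.08350514848689541 w 0.30117564267380326
th 0.10 h 0.0010 F [-0.8195  0.6607  8.4291] M [-0.2263 -0.1301  0.0254] z 0.08424608293413506 w 0.3025159473375723
th -0.10 h 0.0020 F [-0.6736 -0.3999  7.0022] M [-0.3161 -0.3285 -0.0439] z 0.08519237761665965 w 0.30056470855682693
11.6167
```

```bash
python3 - <<'E'
from h import *
h=.002;th=-.1
for k in range(8):
    th=-th;h+=.003
    rock(th,h)
    Fz=ctrl.current_contact_force()[2]
    if Fz<-14: h-=.002
    if h>=.016: break
print('h',h,th,ctrl.current_t())
cv2.imwrite('pics/r.png',ctrl.read_camera('scene')[150:270,300:460])
E
```

```text
th 0.10 h 0.0050 F [ 1.5532  3.2623 -2.6865] M [-0.3344 -1.1319 -0.0498] z 0.08753166687609083 w 0.30021723370847214
th -0.10 h 0.0080 F [  0.2387   3.8975 -11.5962] M [-0.1446 -1.0046  0.0741] z 0.09023643588049715 w 0.3024373065207046
th 0.10 h 0.0110 F [ 0.6062  5.1138 -0.5898] M [-0.6073 -1.2501 -0.0274] z 0.0939600274482717 w 0.30324492467296493
th -0.10 h 0.0140 F [-1.0423  5.1078  3.5484] M [-0.7178 -1.0532 -0.0554] z 0.0977315112205483 w 0.3016259250171949
th 0.10 h 0.0170 F [-0.4176 -0.3646  0.3231] M [-0.0582 -0.1476  0.0294] z 0.09959805566110794 w 0.29824518938056693
h 0.016999999999999998 0.1 15.0333
```

```bash
python3 - <<'E'
from h import *
rock(0,.019)
ctrl.move_l(V+[0,0,.125],vel=.06);print(ctrl.current_contact_force())
ctrl.move_l(V+[0,0,.22],vel=.15)
print(ctrl.current_contact_force(),ctrl.current_grip_width(),ctrl.current_tool_pos(),ctrl.current_t())
T=wpose();np.save('PH.npy',T)
a=ctrl.read_camera('scene');b=ctrl.read_camera('wrist')
print(proj('scene',[V+[0,0,.22-.049]]),proj('wrist',[V+[0,0,.22-.049]],T))
cv2.imwrite('pics/lift.png',np.hstack([cv2.resize(a[110:270,300:460],(400,400),interpolation=2),cv2.resize(b[100:260,240:400],(400,400),interpolation=2)]))
E
```

```text
th 0.00 h 0.0190 F [ 0.0547  0.1176 -0.3013] M [ 0.0172 -0.0534 -0.0348] z 0.10226881193010973 w 0.29975733595090565
[-0.1205 -0.8386  0.4938]
[ 0.3486  0.2992 -1.0675] 0.2990609423908523 [0.5819 0.1635 0.219 ] 16.8333
[[372.9892 199.7459]] [[318.6252 215.8907]]
```

View pics/lift.png

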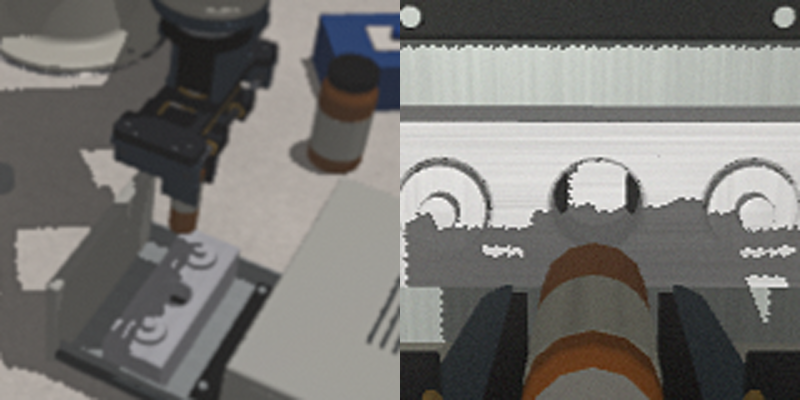

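```bash
python3 - <<'E'
from h import *
y=np.array([.9893,.1457,0]);R=np.c_[np.cross(y,[0,0,-1]),y,[0,0,-1.]]
f=np.array([.4419,-.2583,0])
ctrl.goto(f+[0,0,.20],R)
ctrl.move_l(f+[0,0,.068],vel=.12)
print(ctrl.current_contact_force())
print(ctrl.move_l(f+[0,0,.044],vel=.015,contact_N=3),ctrl.current_tool_pos(),ctrl.current_contact_force(),ctrl.current_t())
E
```

```text
[-0.6336 -0.253  -0.2432]
True [ 0.4421 -0.2583  0.0523] [0.0351 1.0136 6.7056] 20.8417
```

```bash
python3 - <<'E'
from h import *
ctrl.command_gripper(.6);ctrl.sleep(.2)
ctrl.move_l([.4421,-.2583,.20],vel=.1)
ctrl.command_gripper(0)
T=wpose();b=ctrl.read_camera('wrist');a=ctrl.read_camera('scene');t=ctrl.read_camera('top')
print(proj('wrist',[[.4421,-.2583,.098]],T),proj('top',[[.4421,-.2583,.098]]),ctrl.current_t())
cv2.imwrite('pics/placed.png',np.hstack([b[0:300,240:440][:, :], cv2.resize(a[140:240,150:283],(400,300),interpolation=2)]))
# push pose candidates
e=np.array([.5457,.0829,0])
for nm,R in (('R0',R0),('flip',R0@np.diag([-1,-1,1.])),('q',np.c_[Y,-xd,[0,0,-1.]]),('q2',np.c_[-Y,xd,[0,0,-1.]])):
    print(nm,ctrl.ik(e-.06*xd+[0,0,.085],R),ctrl.ik(e+.17*xd+[0,0,.085],R))
E
```

```text
[[317.2542 195.5279]] [[406.8547 233.9998]] 24.3333
R0 [-3.4547 29.9228 99.7588 -0.     50.3184 20.9523] [15.9234 38.7316 79.2539 -0.     62.0144 40.3304]
flip [  -3.4547   29.9228   99.7588   -0.       50.3184 -159.0477] [  15.9234   38.7316   79.2539   -0.       62.0144 -139.6696]
q [ -3.4547  29.9228  99.7588  -0.      50.3184 110.9523] [ 15.9234  38.7316  79.2539  -0.      62.0144 130.3304]
q2 [ -3.4547  29.9228  99.7588  -0.      50.3184 -69.0477] [ 15.9234  38.7316  79.2539  -0.      62.0144 -49.6696]
```

View pics/placed.png

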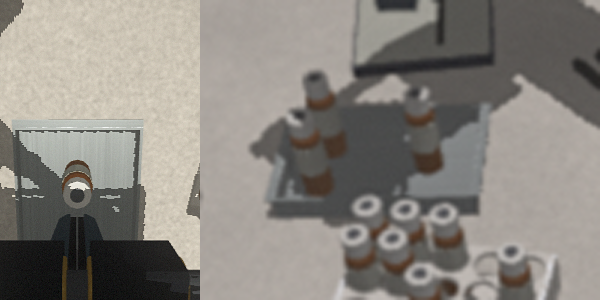

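```bash
python3 - <<'E'
from h import *
e=np.array([.5457,.0829,.095])
ctrl.goto(e-.06*xd+[0,0,.105],R0)
ctrl.move_l(e-.06*xd,vel=.15)
print(ctrl.move_l(e+.0*xd,vel=.03,contact_N=1.5))
p=ctrl.current_tool_pos();print('contact',(p-e)@xd,ctrl.current_contact_force()@xd)
ctrl.move_l(e+((p-e)@xd+.140)*xd,vel=.06);print(ctrl.current_contact_force()@xd,ctrl.current_contact_force())
print(ctrl.move_l(e+((p-e)@xd+.195)*xd,vel=.02,contact_N=16))
p2=ctrl.current_tool_pos();print('travel',(p2-p)@xd,(p2-p)@Y,ctrl.current_contact_force(),ctrl.current_t())
E
```

```text
True
contact -0.018809379601296184 -0.29677617148931357
-1.7078632582223943 [-0.9212 -1.4574 -0.4423]
True
travel 0.17445352427786465 -0.00015586464982968173 [-0.5091 -1.2855  0.9251] 31.7833
```

```bash
python3 - <<'E'
from h import *
p=np.array(ctrl.current_tool_pos());print(ctrl.move_l(p+.008*xd,vel=.01,contact_N=14));p2=ctrl.current_tool_pos()
print((p2-p)@xd,ctrl.current_contact_force())
ctrl.move_l(p2-.06*xd,vel=.1);ctrl.move_l(p2-.06*xd+[0,0,.12],vel=.2)
ctrl.movej([-60,20,85,0,75,0])
cv2.imwrite('pics/end.png',ctrl.read_camera('scene'));cv2.imwrite('pics/endt.png',ctrl.read_camera('top'));print(ctrl.current_tool_pos(),ctrl.current_t())
E
```

```text
True
-0.00018388357947775915 [-0.5088  0.2926  0.4051]
[ 0.3246 -0.4417  0.2513] 36.125
```

View pics/end.png

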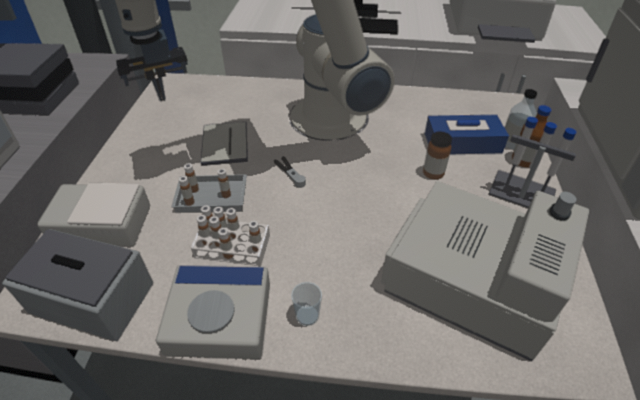

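The end picture shows the drawer shut flush with the housing (front near (400,240)). The rescued vial stands upright in the tray at (223,183) beside the two spent ones, and nothing has been knocked over.

```bash
python3 -c "
from bench import ctrl
print(ctrl.sign_off())"
```

```text
the job is handed in; nothing more can be done
None
```

The vial was rocked loose, lifted out and set upright in the tray beside the spent vials; the drawer was then pushed home and stayed shut, and the job was handed in at about 36 s (verdict not shown).

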